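# Hold a rail against the sprung stop of an assembly jig

## Task

Pick up the longer of the two aluminium rails, lay it lengthwise on the steel strip of the assembly jig, centred and in line with it, and push its end squarely against the sprung plate until the plate's pointer stands between the two ridges on the gauge bar (a steady push of about 12 N), never ramming the plate back to the end of its travel. Keep the rail pressed there steadily for a few seconds so that a colleague can drive the end screw, and finish while still holding and pressing it. Leave the other loose things on the table where they are.

Things in the scene. Friction and masses are not known exactly. Their poses are not given: they have to be found in the camera images.
- rail: The longer aluminium T-slot rail: 150 x 40 x 40 mm square profile, plain aluminium, about 0.25 kg, lying on the table. Origin at the centre of its underside; x along its length, z up. Both ends are alike; it can be gripped across its 40 mm width from above. On the jig's strip its underside is 14 mm above the jig's underside.
- offcut: A short rail offcut of the same profile, 75 x 40 x 40 mm, to be left alone; the two rails may lie in either place. Origin at the centre of its underside; x along its length.
- jig: Jig fixed to the table: plywood base 320 (x) x 120 (y) x 10 mm; on it a steel strip 40 mm wide, x = -155 to 115 mm, top at z = 14 mm; rear block 74 mm wide at x = 107 to 133 mm, up to z = 58 mm; before the block the sprung plate, pushed toward +x. Origin at the centre of the base's underside, on the table top; x along the strip toward the plate, z up.
- press_plate (a joint): Travel of the jig's sprung plate in m: 0 at rest, growing as it is pushed along the jig's +x, at most 0.035. A plain spring: 600 N/m, no preload, so 12 N at 0.020. The pointer on the plate stands at the first ridge at 0.015 and at the second at 0.025.
- plate_face (a point): Centre of the front face of the sprung plate (moves with the plate), at the height of the rail's axis when the rail lies on the strip: at jig x = 40 mm + travel, y = 0, z = 34 mm. The steel plate is 10 mm thick, 66 mm wide, from z = 16 to 60 mm; the pointer stands on its top edge at the +y side.
- tape: Roll of masking tape, 96 mm across, 25 mm high, lying flat; leave alone. Origin at the centre of its underside.
- driver: Screwdriver with a green and red handle, 216 x 40 x 40 mm, lying; leave alone. Origin at the centre of its underside.
- pen: Marker pen, 135 x 17 mm, lying; leave alone. Origin at the centre of its underside.
- gauge (a point): Top of the gauge bar midway between its two ridges, at jig x = 65, y = 50, z = 52 mm. The bar stands beside the plate: 80 mm long (jig x = 25 to 105 mm), 10 mm wide, up to z = 52 mm; the ridges across its top, at x = 60 and 70 mm, are 5 mm higher.

How it is judged:
On the way, in this order (a step that is already met when the one before it is completed fails the run):
1. the rail lies on the strip in line with it, before the plate is pushed (y of rail in the frame of jig between -0.007 and 0.007 m and z of rail in the frame of jig between 0.01 and 0.018 m and angle between the x axis of rail and the x axis of jig, either way round below 0.08 rad and x of rail in the frame of jig between -0.12 and -0.005 m and value of joint press_plate below 0.012 m), for 0.1 s.
2. the rail is pressed against the plate in the force band for two seconds on end (y of rail in the frame of jig between -0.007 and 0.007 m and z of rail in the frame of jig between 0.01 and 0.018 m and angle between the x axis of rail and the x axis of jig, either way round below 0.08 rad and value of joint press_plate between 0.014 and 0.0265 m and contact force between rail and press_plate between 8 and 16.5 N and contact force between the fingers and rail above 2 N and contact force between each of the arm, the fingers and press_plate below 0.5 N and linear speed of rail below 0.01 m/s), for 2 s.
At the end, for the whole second after the job is handed in: Hand still on the rail; rail on the strip (height within 4 mm), centred within 7 mm, in line within 0.08 rad, at rest, pressing the plate with 8 to 16.5 N, plate 14 to 26.5 mm back; hand not touching the plate; other loose things within 30 mm of their start (all of step 2 and distance of each of offcut, tape, driver, pen from where it was at the start of the episode below 0.03 m); the arm keeps its last pose, push and grip.
It fails at once if the sprung plate is rammed to the end of its travel (beyond 33 mm) (value of joint press_plate above 0.033 m).
It fails at once if a bystander is moved by more than 30 mm (distance of any of offcut, tape, driver, pen from where it was at the start of the episode above 0.03 m).
It also fails if it takes over 45 s, if anything falls off the work surface, if the arm or the gripper's body presses on something with over 40 N, if the wrist force passes 120 N, or if a joint passes its speed limit or range.

## Robot

A 6-joint arm with a two-finger parallel gripper is mounted at the origin on a cart in front of the work surface, level with it; the furniture and walls round the work are solid. World frame = base frame: x ahead of the robot, y to its left, z up, the work surface at z = 0. Lengths are in m, angles in rad, forces in N, time in s.
With the tool pointing down it reaches from about 0.35 to 0.875 m from the base axis. Payload 4.2 kg.
Tool frame: the origin (TCP) lies midway between the tips of the shut fingers; the grasp point (between the pads) lies 19 mm behind it; z points along the fingers, y is the line along which they close (so a half turn about z gives the same grasp; the last joint's range is limited). The gripper opens to 87 mm and grips with 3 to 60 N. Pads are 19 mm wide; open, the fingers measure 117 mm over their backs; the gripper's body (75 mm by 190 mm) begins 51 mm behind the grasp point.
Start: joints at [1.465, 0.385, 0.008, 0, -1.194, -0.259], TCP at [0.223, 0.584, 0.223] pointing down, gripper open.
Joint ranges: [-3.14, 3.14], [-1.21, 2.06], [-1.07, 1.41], [-3.16, 2.05], [-2.99, -0.16], [-3.1, 3.1]. Speed limits (rad/s): [2.79, 2.79, 3.14, 3.14, 3.14, 3.14].

## Interface

Orientations are given as a rotation vector (axis times angle).
In Python, from station import * gives the robot as it stands. Calls block until the motion is done:
- goto(position, orientation): joint-space move of the TCP to a pose.
- movel(position, velocity=0.15, attitude=None): straight line of the TCP; attitude=None keeps the orientation; velocity is the mean speed in m/s.
- move_joints(angles): joint-space move.
- move_gripper(opening, grasp_force=None): opening from 0.0 (shut) to 1.0 (fully open); grasp_force is the grip in N (None keeps the last); returns when the fingers have stopped.
- pause(seconds).
- ik(position, orientation): joint angles nearest the present ones, or None.
- read_state(): the state.
- camera(name): name is "scene" or "top" or "wrist"; returns (picture, depth): 400x640x3 uint8, red, green, blue; 400x640 float32, m along the optical axis (not along the pixel's ray), 0 where there is no reading.
- camera_info(name): a dict with "camera_matrix" (3x3 intrinsics, pixels), "R" (3x3) and "t" (3): a world point X has camera coordinates R X + t. Camera axes: x right, y down, z forward; pixel columns grow to the right and rows downward; lengths in m; the calibration is good to about 2 mm. A picture is of the moment at which its call begins: read the wrist's pose just before it. camera_info takes no time and is no camera call; for the wrist camera it gives the pose at the moment of the call.
A pose or a line that the arm cannot do raises MotionError and nothing moves.
- finish_job(): hands the job in; it is judged then, once.
The state is a dict: "time": time; "joint_positions": joint angles; "joint_velocities": joint speeds; "effort": joint torques, N m; "eef_pos": TCP position; "orientation": TCP orientation; "contact_force": force on the tool from outside, world axes, zero at the start; "moment": the same for the moment, N m; "gripper_width": opening from 0.0 (shut) to 1.0 (fully open); "gripper_force": force on a finger pad.
Only numpy, scipy, OpenCV 4.12 (cv2) and the standard library are available. Lean on these libraries where they do the work, as an engineer would, in place of code of your own. Each camera call takes 0.05 s, during which the arm holds its last target. There are 200 camera calls.

## Working session

There is one attempt and no reset: what is moved stays moved. The work goes in short steps, each a Python script; the robot and the scene stay as the last script left them, time stands still between calls to the robot, and variables do not carry over. Pictures are saved under pics/ and viewed, at most 10 in all, crops included, and the job is handed in when it is done.

```bash
mkdir -p pics; ls; python3 - <<'E'
from station import *
import cv2,numpy as np
for n in("top","scene"):
    p,d=camera(n); cv2.imwrite(f"pics/{n}0.png",p[:,:,::-1]); np.savez(f"{n}0.npz",p=p,d=d,**camera_info(n))
    i=camera_info(n);print(n,i["camera_matrix"],-i["R"].T@i["t"],(d>0).mean())
s=read_state();print(s)
E
```

```text
pics
top [[364.54449892   0.         323.67061741]
 [  0.         364.54449892 195.27601589]
 [  0.           0.           1.        ]] [ 0.40821294 -0.11670325  1.33078748] 0.99605078125
scene [[417.81647797   0.         322.19351204]
 [  0.         417.81647797 197.36031248]
 [  0.           0.           1.        ]] [-0.06313099 -0.83015177  0.88460822] 0.9956484375
{'time': 0.1, 'joint_positions': array([ 1.46456474e+00,  3.85495684e-01,  6.78502281e-03, -4.18632169e-04,
       -1.19402677e+00, -2.58594196e-01]), 'joint_velocities': array([ 0.00086384, -0.00207647,  0.00376799,  0.00230162, -0.00010615,
       -0.0013887 ]), 'effort': array([-5.81178792e-04, -3.91686881e+01,  1.87936538e+01,  4.23193932e+00,
        1.35223725e-02, -6.59121611e-05]), 'eef_pos': array([0.22279255, 0.58337089, 0.22157058]), 'orientation': array([ 3.08749353e+00, -5.69776077e-01, -3.77159401e-04]), 'contact_force': array([0.47375065, 0.63698434, 0.84500954]), 'moment': array([-0.00345802, -0.00303705,  0.00620141]), 'gripper_force': 0.0, 'gripper_width': 0.9985888000395574}
```

View pics/top0.png

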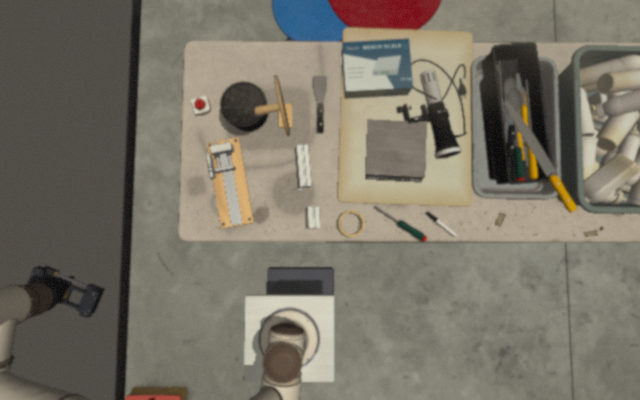

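View pics/scene0.png

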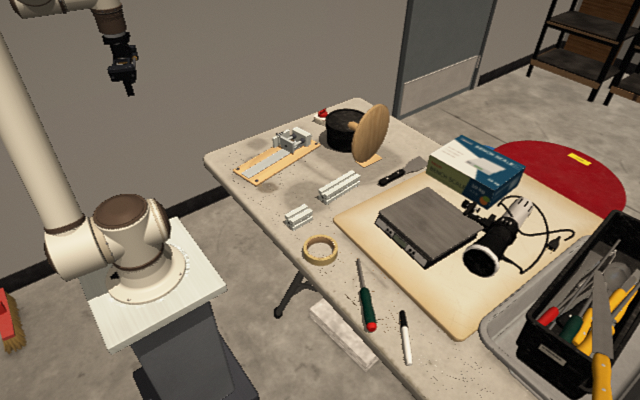

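The top view shows the long rail around (303,166), the offcut at (313,217), and the jig at (230,183) with its plate at the far (upper) end near (222,150). Next I'll measure these coarsely.

```bash
cat > h.py <<'E'
import numpy as np, cv2
from scipy.spatial.transform import Rotation as Rt
def cloud(d,i):
    K=i["camera_matrix"]; v,u=np.indices(d.shape)
    c=np.stack([(u-K[0,2])/K[0,0]*d,(v-K[1,2])/K[1,1]*d,d],-1)
    return (c-i["t"])@i["R"]          # world points
def ray(uv,i,z):
    r=i["R"].T@np.linalg.inv(i["camera_matrix"])@[uv[0],uv[1],1]; o=-i["R"].T@i["t"]
    return o+r*(z-o[2])/r[2]
def rect(pts):                        # centre, long side, short side, angle of long side
    (c,s,a)=cv2.minAreaRect(pts.astype(np.float32)); a=np.deg2rad(a)
    if s[1]>s[0]: a+=np.pi/2; s=s[::-1]
    return np.array(c),s,(a+np.pi/2)%np.pi-np.pi/2
def down(yaw):                        # tool down, tool y-axis (closing) at world angle yaw+90deg
    return (Rt.from_euler('z',yaw)*Rt.from_euler('x',np.pi)).as_rotvec()
def big(m,lo):
    n,l,s,c=cv2.connectedComponentsWithStats(m.astype(np.uint8)); return [(l==k,s[k]) for k in range(1,n) if s[k,4]>=lo]
E
python3 - <<'E'
from h import *
i=np.load("top0.npz"); p,d=i["p"],i["d"]; W=cloud(d,i)
hsv=cv2.cvtColor(p,cv2.COLOR_RGB2HSV)
print("table z",np.median(W[205:225,260:290,2]))
roi=np.zeros(d.shape,bool); roi[135:235,200:330]=1
for nm,m in(("base",roi&(hsv[...,1]>110)&(hsv[...,0]<25)&(W[...,2]<.03)),("high",roi&(W[...,2]>.025)&(W[...,2]<.08))):
    for q,s in big(m,40):
        c,sz,a=rect(W[q][:,:2]); print(nm,s,c.round(4),np.round(sz,4),round(a,4),W[q][:,2].mean().round(4))
E
```

```text
table z 0.0007608170300172565
base [230 139  23  85 681] [0.5663 0.18  ] [0.3138 0.0344] 0.1906 0.0109
base [214 173  16  54 416] [0.4942 0.2483] [0.1961 0.0307] 0.1905 0.0109
high [207 140  29  38 509] [0.6399 0.2463] [0.126 0.091] 0.1436 0.0501
high [297 145  14  42 465] [ 0.6166 -0.0503] [0.1509 0.0401] 0.0891 0.0385
high [308 207  12  21 240] [ 0.4315 -0.0871] [0.0712 0.039 ] 0.0068 0.0386
```

```bash
python3 - <<'E'
from station import *
from h import *
for n,pos,yaw in(("jig",[.50,.21,.30],.19),("rail",[.55,-.05,.30],.09)):
    goto(pos,down(yaw)); pause(.3)
    i=camera_info("wrist"); p,d=camera("wrist"); cv2.imwrite(f"pics/w_{n}.png",p[:,:,::-1]); np.savez(f"w_{n}.npz",p=p,d=d,**i)
    s=read_state(); print(n,s["eef_pos"],s["orientation"],-i["R"].T@i["t"],s["time"])
E
```

```text
jig [0.49987982 0.21037853 0.29987704] [ 3.12720451e+00  2.99042618e-01 -3.18804601e-04] [0.57457959 0.22490148 0.46343284] 2.175
rail [ 0.55007497 -0.04919852  0.30001812] [-3.13828853e+00 -1.43468229e-01 -1.07377512e-04] [ 0.62582782 -0.04222254  0.46364311] 3.5583
```

View pics/w_jig.png

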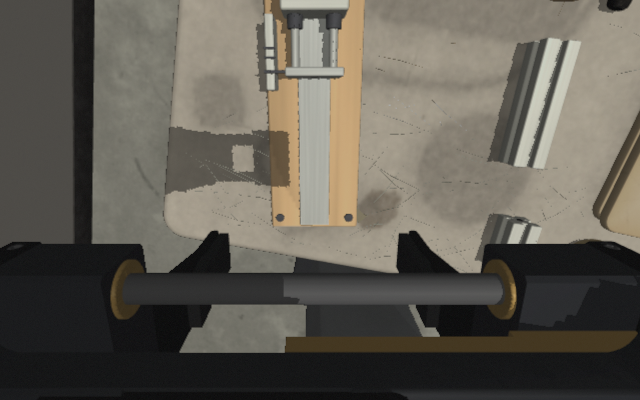

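View pics/w_rail.png

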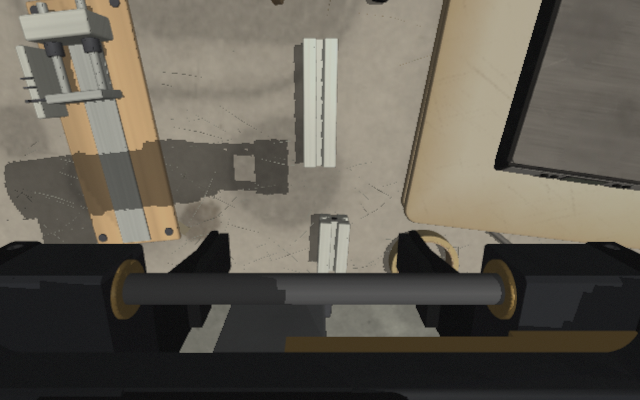

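The wrist-jig view shows the strip as grey at columns 300–329 with its front end at row 225, the plate at row 72, and the gauge bar to its left at column 270. The wrist-rail view shows the rail at columns 303–337, rows 38–167. The next script fits both.

```bash
python3 - <<'E'
from h import *
def line(P): # x along: y=a x+b robust
    vx,vy,x0,y0=cv2.fitLine(P.astype(np.float32),cv2.DIST_HUBER,0,.001,.001).ravel(); return vx/abs(vx)*np.array([vx*np.sign(vx)*np.sign(vx),vy*np.sign(vx)*np.sign(vx)]),np.array([x0,y0])
i=np.load("w_jig.npz"); p,d=i["p"],i["d"]; W=cloud(d,i)
hsv=cv2.cvtColor(p,cv2.COLOR_RGB2HSV)
print("table z",np.median(W[150:200,400:450,2]),W[150:200,400:450,2].std(),"strip z",np.median(W[120:200,308:322,2]),"wood z",np.median(W[100:200,340:350,2]))
org=(hsv[...,1]>90)&(hsv[...,0]<25)
R=range(95,215,2); e=[[],[],[],[]]
for r in R:
    c=np.where(org[r,262:370])[0]+262
    g=c[np.argmax(np.diff(c))], c[np.argmax(np.diff(c))+1]
    for k,(u,z) in enumerate(((c[0]-.5,.01),(g[0]+.5,.014),(g[1]-.5,.014),(c[-1]+.5,.01))): e[k].append(ray((u,r),i,z)[:2])
for k in range(4):
    E=np.array(e[k]); v,q=line(E); print(k,"ang",np.arctan(v[1]/v[0]).round(4),"y at x=.5",(q[1]+(0.5-q[0])*v[1]/v[0]).round(4))
# front edge of base
f=[]
for u in list(range(280,298))+list(range(332,350)):
    r=np.where(org[150:240,u])[0][-1]+150.5; f.append(ray((u,r),i,.01)[:2])
f=np.array(f); print("front",f[[0,-1]],"ang",np.arctan(-np.polyfit(f[:,1],f[:,0],1)[0]).round(4))
a=.19
# plate top / face
m=np.zeros(d.shape,bool); m[60:85,280:350]=1; m&=(W[...,2]>.05)&(W[...,2]<.066)
print("plate",rect(W[m][:,:2]),W[m][:,2].mean())
for n in("jig","rail"):
    i=np.load(f"w_{n}.npz");W=cloud(i["d"],i); m=np.zeros(W.shape[:2],bool)
    if n=="rail": m[25:180,290:350]=1
    else: m[20:180,480:590]=1
    m&=(W[...,2]>.03)&(W[...,2]<.05); print("rail from",n,rect(W[m][:,:2]),np.median(W[m][:,2]))
E
```

```text
table z 0.0015393956065873613 0.02442067979102178 strip z 0.015555040868667047 wood z 0.011525980281174686
0 ang 0.191 y at x=.5 0.2697
1 ang 0.1893 y at x=.5 0.2308
2 ang 0.1879 y at x=.5 0.1884
3 ang 0.1923 y at x=.5 0.1494
front [[0.39107177 0.23756567]
 [0.40960127 0.14125207]] ang 0.1792
plate (array([0.59907979, 0.23138596]), (0.07016392052173615, 0.009676634334027767), np.float64(-1.380519092836538)) 0.06123434531952325
rail from jig (array([ 0.61415088, -0.0510728 ]), (0.14976561069488525, 0.04227961227297783), np.float64(0.09357881185109829)) 0.04094728011190558
rail from rail (array([ 0.61443162, -0.0512738 ]), (0.14975284039974213, 0.04014164209365845), np.float64(0.09062096366402339)) 0.04121219836514181
```

```bash
cat >> h.py <<'E'
JO=np.array([.5574,.2206]); JA=.190; U=np.array([np.cos(JA),np.sin(JA)]); OFF=-.02   # grasp point behind rail centre
def jigpos(xrail,z,dy=0): q=JO+(xrail+OFF)*U+dy*np.array([-U[1],U[0]]); return [q[0],q[1],z]
E
python3 - <<'E'
from station import *
from h import *
a=.091; g=np.array([.6143,-.0512])+OFF*np.array([np.cos(a),np.sin(a)])
goto([*g,.12],down(a)); movel([*g,.008],.08)
f0=read_state()["contact_force"]
print(move_gripper(0.0,45)); s=read_state(); print(s["gripper_width"]*87,s["gripper_force"],s["eef_pos"])
movel([*g,.15],.12); s=read_state(); print("lift",s["gripper_width"]*87,s["contact_force"]-f0)
goto(jigpos(-.05,.15),down(JA)); pause(.3)
i=camera_info("wrist"); p,d=camera("wrist"); cv2.imwrite("pics/w_held.png",p[:,:,::-1]); np.savez("w_held.npz",p=p,d=d,**i)
s=read_state(); print(s["eef_pos"],jigpos(-.05,.15),s["orientation"],down(JA),s["contact_force"],s["time"])
W=cloud(d,i); W-=[*s["eef_pos"][:2],0]; m=(W[...,2]>.165)&(W[...,2]<.2)&(abs(W[...,1])<.08)&(W[...,0]>0)
for q,st in big(m,100): print(st,rect(W[q][:,:2]),np.median(W[q][:,2]))
E
```

```text
False
39.3690754294626 44.99895293265581 [ 0.59439745 -0.0529644   0.00798961]
lift 39.54128179918429 [ 0.07141812 -0.20890957 -3.96619311]
[0.48901846 0.2067431  0.1499203 ] [np.float64(0.4886597035417911), np.float64(0.20737987735164495), 0.15] [ 3.12756491e+00  2.95884643e-01 -1.30396163e-04] [3.12742688e+00 2.98002584e-01 1.82473955e-17] [-0.39447327  0.27652725 -2.78169631] 9.4833
[  229    39   170   234 25318] (array([0.04832823, 0.00293936]), (0.09704819321632385, 0.06544292718172073), np.float64(0.036172859881570485)) 0.18307998279838145
```

View pics/w_held.png

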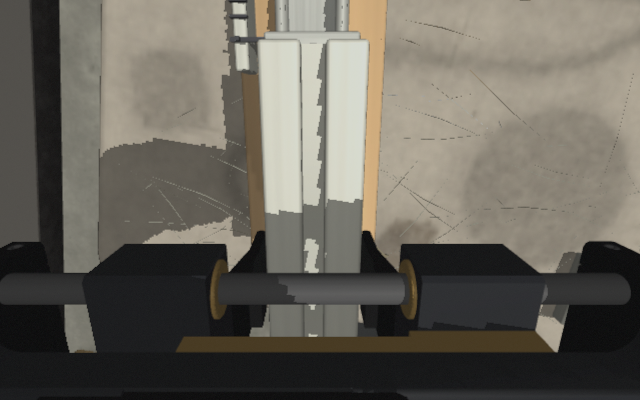

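The rail is held level, with its front edge at row 40, columns 260–369. It points straight down the strip toward the plate. Now I'll lower it, feeling for contact.

```bash
python3 - <<'E'
from station import *
from h import *
movel(jigpos(-.05,.030),.08); pause(.4); f0=read_state()["contact_force"]
for z in np.arange(.028,.0165,-.001):
    movel(jigpos(-.05,z),.03); pause(.1); s=read_state(); df=s["contact_force"]-f0; print(z.round(4),s["eef_pos"][2].round(4),df.round(2))
    if df[2]>3: break
s=read_state(); print(s["eef_pos"],jigpos(-.05,z),s["orientation"],s["time"])
i=camera_info("wrist"); p,d=camera("wrist"); cv2.imwrite("pics/w_low.png",p[:,:,::-1]); np.savez("w_low.npz",p=p,d=d,**i)
E
```

```text
0.028 0.0279 [ 0.05  0.17 -0.17]
0.027 0.027 [0.13 0.12 0.13]
0.026 0.026 [-0.59  0.5   0.54]
0.025 0.025 [1.04 0.97 0.42]
0.024 0.024 [ 0.68  0.42 -0.36]
0.023 0.023 [ 0.2   0.09 -0.35]
0.022 0.022 [-0.18  0.29  1.08]
0.021 0.0219 [-1.81 -0.25  9.1 ]
[0.48874976 0.2074285  0.02192218] [np.float64(0.4886597035417911), np.float64(0.20737987735164495), np.float64(0.020999999999999994)] [-3.12730396e+00 -2.98440670e-01 -7.18674865e-04] 14.3333
```

View pics/w_low.png

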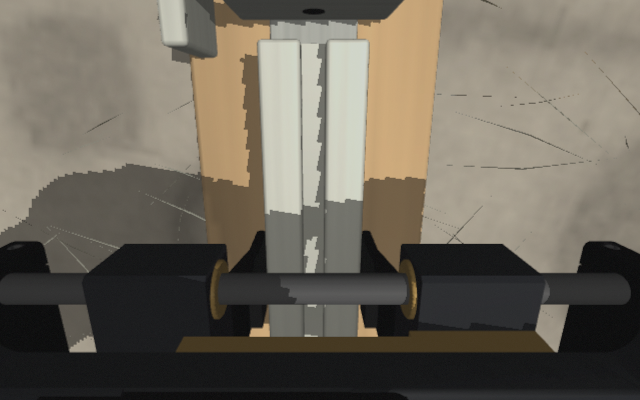

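The rail sits on the strip (contact at z≈0.022, as predicted), with the plate just ahead at row 18. I'll measure how well it is centred.

```bash
python3 - <<'E'
from h import *
i=np.load("w_low.npz"); p,d=i["p"],i["d"]; W=cloud(d,i); N=np.array([-U[1],U[0]])
J=lambda q:np.array([(q[:2]-JO)@U,(q[:2]-JO)@N])*1000
hsv=cv2.cvtColor(p,cv2.COLOR_RGB2HSV); org=(hsv[...,1]>90)&(hsv[...,0]<25)
top=(W[...,2]>.045)&(W[...,2]<.062)
for r in (60,90,120,150,180):
    c=np.where(org[r,180:460])[0]+180; t=np.where(top[r,245:385])[0]+245
    rl,rr=[J(ray((u,r),i,.054)) for u in(t[0]-.5,t[-1]+.5)]
    L,Rr=[J(ray((u,r),i,.010)) for u in(c[0]-.5,c[-1]+.5)]
    print(r,"rail edges",rl[1].round(1),rr[1].round(1),"mid",((rl+rr)/2)[1].round(2),"base",L[1].round(1),Rr[1].round(1),"mid",((L+Rr)/2)[1].round(2))
r=np.where(top[30:120,280])[0][0]+29.5; print("rail front x",J(ray((280,r),i,.054)))
s=i
m=(W[...,2]>.055)&(W[...,2]<.07);m[40:]=0;m[:,:215]=0;m[:,420:]=0
print("plate near edge", min((J(W[k])[0] for k in zip(*np.where(m))),default=None))
E
```

```text
60 rail edges 20.1 -19.9 mid 0.11 base 59.0 -59.2 mid -0.11
90 rail edges 20.2 -20.0 mid 0.11 base 59.4 -59.1 mid 0.14
120 rail edges 19.9 -20.1 mid -0.07 base 59.3 -59.0 mid 0.15
150 rail edges 20.0 -20.2 mid -0.07 base 59.2 -58.9 mid 0.16
180 rail edges 20.2 -19.9 mid 0.13 base 59.2 -58.8 mid 0.16
rail front x [25.42675698 11.78990236]
plate near edge 24.980471352659794
```

Centring is within 0.3 mm. Now the slow push, stepped on force.

```bash
python3 - <<'E'
from station import *
from h import *
Z=.0217
u=np.array([*U,0])
x=-.05
movel(jigpos(x,Z),.02); pause(.3); f0=read_state()["contact_force"]; print("base",f0)
while x<-.010:
    x+=.002 if x<-.022 else .001
    movel(jigpos(x,Z),.02); pause(.25)
    F=np.mean([(pause(.03),read_state()["contact_force"]-f0)[1] for _ in range(4)],0); s=read_state()
    xr=(s["eef_pos"][:2]-JO)@U-OFF
    print(round(x,4),"rail x",xr.round(4),"push",(-F@u).round(2),F.round(1),s["time"])
    if -F@u>11.5: break
    if s["time"]>30: break
i=camera_info("top"); 
for n in("top","scene"):
    i=camera_info(n); p,d=camera(n); np.savez(f"{n}1.npz",p=p,d=d,**i); print(n)
p=np.load("scene1.npz")["p"]; q=np.load("top1.npz")["p"]
cv2.imwrite("pics/push.png",np.hstack([cv2.resize(a[:,:,::-1],(390,500),interpolation=cv2.INTER_CUBIC) for a in (p[100:200,230:330-22],q[130:230,190:268])]))
E
```

```text
base [-1.21542783  0.06519431  4.00839254]
-0.048 rail x -0.0491 push 4.58 [-4.6 -0.3  3.4] 15.5667
-0.046 rail x -0.0477 push 5.63 [-5.6 -0.9  3.9] 16.2
-0.044 rail x -0.0459 push 6.02 [-5.9 -1.4  4.5] 16.8333
-0.042 rail x -0.044 push 6.39 [-6.2 -1.5  4.9] 17.4667
-0.04 rail x -0.042 push 6.49 [-6.2 -2.   5.6] 18.1
-0.038 rail x -0.04 push 6.31 [-6.2 -1.3  5. ] 18.7333
-0.036 rail x -0.038 push 5.95 [-5.7 -1.8  4.6] 19.3667
-0.034 rail x -0.0363 push 7.26 [-7.  -1.9  6. ] 20.0
-0.032 rail x -0.035 push 8.99 [-8.8 -2.   7.2] 20.6333
-0.03 rail x -0.0337 push 10.46 [-10.4  -1.4   8.6] 21.2667
-0.028 rail x -0.0323 push 12.15 [-12.1  -1.3  10.1] 21.9
top
scene
```

View pics/push.png

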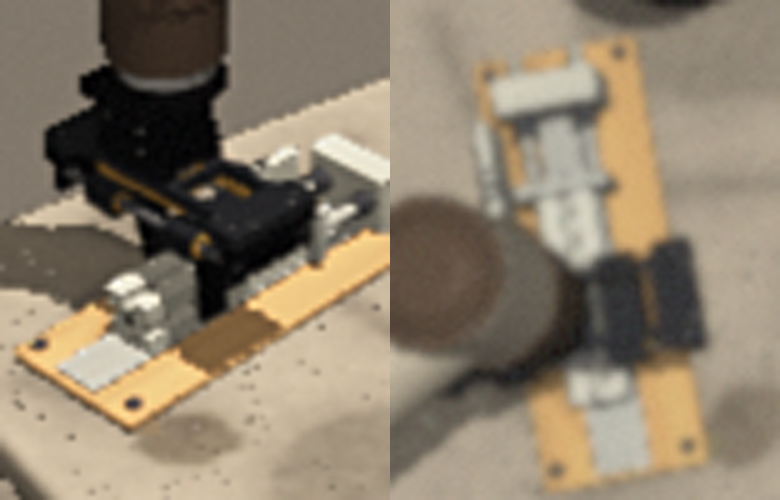

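The plate is in contact and slightly compressed, and the gripper is clear of it. Strip friction has grown because the rail is being pressed down, so I'll ease the height and bring the measured rail position to about 20 mm of travel. The command is capped so it can't reach the stop.

```bash
python3 - <<'E'
from station import *
from h import *
u=np.array([*U,0]); Z=.0226
def rep(t):
    s=read_state(); xr=(s["eef_pos"][:2]-JO)@U-OFF; lat=(s["eef_pos"][:2]-JO)@[-U[1],U[0]]; F=s["contact_force"]
    print(t,"rail x",xr.round(4),"lat",lat.round(4),"z",s["eef_pos"][2].round(4),"push",(-F@u).round(1),F.round(1),round(s["time"],2)); return xr
movel(jigpos(-.028,Z),.02); rep("eased")
movel(jigpos(-.016,Z),.015); pause(.3); x=rep("pushed")
xc=-.016
for _ in range(2):
    xc=min(xc+(-.0155-x),-.009); movel(jigpos(xc,Z),.01); pause(.3); x=rep(f"cmd {xc:.4f}")
for n in("top","wrist"):
    i=camera_info(n); p,d=camera(n); np.savez(f"{n}2.npz",p=p,d=d,**i)
w=np.load("wrist2.npz")["p"]; q=np.load("top2.npz")["p"]
cv2.imwrite("pics/push2.png",np.hstack([w[0:300,120:500,::-1],cv2.resize(q[135:195,195:265,::-1],(350,300),interpolation=cv2.INTER_CUBIC)]))
i=np.load("top2.npz"); W=cloud(i["d"],i); N=np.array([-U[1],U[0]])
for f in("top0.npz","top1.npz","top2.npz"):
    i=np.load(f);W=cloud(i["d"],i); X=(W[...,:2]-JO)@U;Y=(W[...,:2]-JO)@N
    m=(W[...,2]>.045)&(W[...,2]<.075)&(abs(Y)<.03)&(abs(Y)>.022)&(X>.03)&(X<.10); print(f,m.sum(),X[m].mean().round(4))
E
```

```text
eased rail x -0.0311 lat -0.001 z 0.022 push 7.6 [-7.6 -0.9  5.6] 22.25
pushed rail x -0.0243 lat -0.0018 z 0.0219 push 19.5 [-20.    0.9  16.6] 23.5
cmd -0.0090 rail x -0.0199 lat -0.0021 z 0.0219 push 25.4 [-26.1   1.1  20.7] 24.65
cmd -0.0090 rail x -0.0199 lat -0.0021 z 0.0219 push 26.2 [-26.9   0.8  21.1] 25.2
top0.npz 20 0.053
top1.npz 25 0.0572
top2.npz 20 0.066
```

View pics/push2.png

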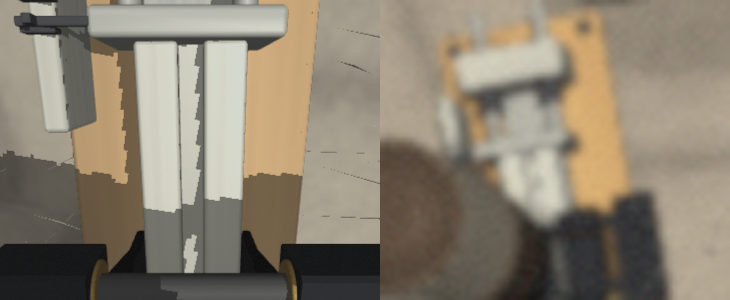

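The pointer is near the first ridge (about 14–15 mm travel). The arm's sag presses the rail down with about 20 N, which causes the friction. I'll raise the commanded height step by step to unload the strip.

```bash
python3 - <<'E'
from station import *
from h import *
u=np.array([*U,0])
def rep(t):
    s=read_state(); xr=(s["eef_pos"][:2]-JO)@U-OFF; lat=(s["eef_pos"][:2]-JO)@[-U[1],U[0]]; F=s["contact_force"]
    R=Rt.from_rotvec(s["orientation"]).as_matrix()
    print(t,"x",xr.round(4),"lat",lat.round(4),"z",s["eef_pos"][2].round(4),"push",(-F@u).round(1),F.round(1),"yaw",np.arctan2(R[1,0],R[0,0]).round(3),"tilt",R[:2,2].round(3),round(s["time"],2)); return xr,F[2]
xc,Z=-.009,.0226
for _ in range(8):
    x,fz=rep(f"{xc:.4f} {Z:.4f}")
    if fz<4 and abs(x+.0155)<.0012: break
    if fz>4: Z+=.0005
    if x>-.0145: xc-=.001
    elif fz<8 and x<-.0165: xc=min(xc+.001,-.006)
    movel(jigpos(xc,Z),.01); pause(.15)
rep("end")
N=np.array([-U[1],U[0]]); i=camera_info("top");p,d=camera("top");W=cloud(d,i);X=(W[...,:2]-JO)@U;Y=(W[...,:2]-JO)@N
m=(W[...,2]>.045)&(W[...,2]<.075)&(abs(Y)<.03)&(abs(Y)>.022)&(X>.03)&(X<.10); print(m.sum(),X[m].mean().round(4))
i=camera_info("wrist");p,d=camera("wrist");np.savez("wrist3.npz",p=p,d=d,**i);cv2.imwrite("pics/w3.png",p[:,:,::-1])
E
```

```text
-0.0090 0.0226 x -0.02 lat -0.0021 z 0.0219 push 26.4 [-27.    0.2  21.6] yaw 0.189 tilt [-0.02 -0.01] 25.3
-0.0090 0.0231 x -0.0196 lat -0.0021 z 0.0219 push 24.2 [-24.8   0.8  18. ] yaw 0.189 tilt [-0.02 -0.01] 25.7
-0.0090 0.0236 x -0.019 lat -0.002 z 0.0219 push 22.8 [-23.3   0.5  13.1] yaw 0.189 tilt [-0.019 -0.009] 26.1
-0.0090 0.0241 x -0.0183 lat -0.0019 z 0.0219 push 19.9 [-20.6   1.3   8.3] yaw 0.189 tilt [-0.018 -0.009] 26.5
-0.0090 0.0246 x -0.0176 lat -0.0018 z 0.0219 push 16.6 [-17.1   0.7   5.2] yaw 0.188 tilt [-0.016 -0.008] 26.9
-0.0080 0.0251 x -0.0163 lat -0.0017 z 0.022 push 15.2 [-15.8   1.4   1.7] yaw 0.188 tilt [-0.016 -0.008] 27.31
end x -0.0163 lat -0.0017 z 0.022 push 15.2 [-15.8   1.4   1.7] yaw 0.188 tilt [-0.016 -0.008] 27.31
22 0.071
```

View pics/w3.png

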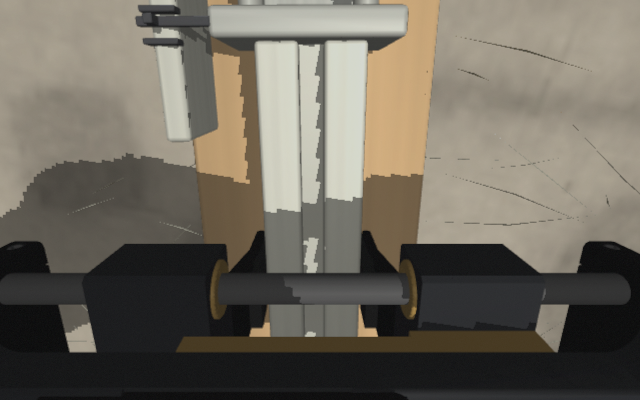

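The pointer (row 19) stands between the two ridges (rows 10 and 41). The three travel estimates (TCP 19 mm, top depth 18 mm, pointer about 21 mm) agree with roughly 12 N. I'll hold, then hand in.

```bash
python3 - <<'E'
from station import *
from h import *
for _ in range(4):
    pause(.9); s=read_state(); F=s["contact_force"]; print(((s["eef_pos"][:2]-JO)@U-OFF).round(4),F.round(1),s["gripper_force"],s["time"])
print(finish_job())
E
```

```text
-0.0163 [-15.4   1.9   1.9] 44.99411456286907 28.3083
-0.0163 [-15.5   2.1   2.7] 44.99417315237224 29.2083
-0.0163 [-15.3   1.2   2.8] 44.99415040947497 30.1083
-0.0164 [-16.3   1.3   2.6] 44.99417893588543 31.0083
the job is handed in; nothing more can be done
None
```

The long rail is on the strip and still gripped, and it held steady against the plate for over 3 s before I handed the job in at about 31 s; the pointer was between the ridges (about 19 mm travel, roughly 12 N by my estimate), but no verdict was returned.

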